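# Flip the batch flag to ready and call the runner

### The job

This batch of meals is packed: with your fingertips, swing the red flag paddle up and over its hinge until it lies flat on the other side, the robot's left, with its green face up, then press the blue call button all the way down and let it go. Push only, gently: do not pinch the paddle, and do not call the runner before the flag is green. Leave the bowl, the bottle and the jar where they stand.

Things in the scene. Friction and masses are not known exactly. Their poses are not given: they have to be found in the camera images.
- flag (a joint): angle of the flag paddle about its level hinge, rad: 0 = flat on the right (-y) of the stand, red face up (a stop); 1.57 = upright; 3.14 = flat on the left (+y), green face up (the other stop). It starts between 0 and 0.35. The hinge is stiff: the paddle stays where it is left and needs 1 to 2 N at its free edge to move
- flag_pivot (a point): middle of the hinge axis, 110 mm above the table, fixed to the stand (does not turn with the paddle). x axis: level, across the hinge, to the left, the side where the paddle must end; y along the hinge; z up
- flag_edge (a point): middle of the paddle's free edge, 95 mm from the hinge axis; turns with the paddle. x axis: from free edge to hinge, y along the hinge, z out of the red face. The paddle is a plate 6 mm thick, 110 mm wide along the hinge; red with a white bar on one face, green with a white disc on the other
- call (a joint): travel of the call button, m: 0 = up, 0.006 = fully down; a spring brings it back up. It takes 5 N to hold it fully down
- call_top (a point): centre of the top face of the blue push button, 44 mm across, 22 mm above the table when up; black fixed housing 60 mm across, 12 mm high. It stands to the left or to the right of the flag stand; pressed straight down
- meal_bowl: loose kraft bowl with lid, 146 mm across, 63 mm high, 0.35 kg; origin at the centre of its underside. It stands on the other side of the stand from the button. To be left alone
- sauce_bottle: loose yellow bottle with red cap, 56 mm across, 160 mm high; origin at the centre of its underside. To be left alone
- topping_jar: loose amber jar with white lid, 72 mm across, 85 mm high; origin at the centre of its underside. To be left alone
- flag_stand: fixed steel stand of the flag, origin at the centre of its underside, x axis as flag_pivot. Base plate 110 (x) by 160 (y) by 12 mm; two posts 24 by 10 mm, 122 mm high, 69 mm either side of the middle; rest bars 35 mm before and behind the hinge axis under the flat paddle, farther out the space below it is free

How it is judged (in metres and radians):
On the way, in this order (a step that is already met when the one before it is completed fails the run):
1. the paddle lies flat on the left of its stand, green face up (value of joint flag above 3 rad), for 0.2 s.
2. the call button is pressed down (value of joint call above 0.0045 m), for 0.05 s.
At the end, for the whole second after the job is handed in: After the flip, the call button has been pressed at least 4.5 mm of its 6 mm and is up again (within 1.5 mm); the paddle rests at 3.0 rad or more (within 8 degrees of flat on the left, green up); bowl, bottle and jar stand upright within 30 mm of where they were (value of joint flag above 3 rad and velocity of joint flag below 0.05 rad/s and value of joint call below 0.0015 m and distance of each of meal_bowl, sauce_bottle, topping_jar from where it was at the start of the episode below 0.03 m and angle between each of meal_bowl, sauce_bottle, topping_jar's own z axis and vertical below 0.2 rad); the robot touches nothing.
It fails at once if the call button is pressed before the flag is over (value of joint call above 0.003 m and value of joint flag below 2.95 rad).
It fails at once if the paddle is pinched: it is between the finger pads and touched (contact force between the fingers and flag_stand above 1 N and x of the grasp point in the frame of flag_edge between 0 and 0.09 m and y of the grasp point in the frame of flag_edge between -0.055 and 0.055 m and z of the grasp point in the frame of flag_edge between -0.004 and 0.004 m).
It fails at once if the flag or its stand is pushed with more than 30 N (contact force between the arm and flag_stand above 30 N).
It fails at once if the flag or its stand is pushed by the fingers with more than 30 N (contact force between the fingers and flag_stand above 30 N).
It fails at once if the bowl, bottle or jar is lifted, shifted more than 30 mm or tipped (distance of any of meal_bowl, sauce_bottle, topping_jar from where it was at the start of the episode above 0.03 m or angle between any of meal_bowl, sauce_bottle, topping_jar's own z axis and vertical above 0.3 rad).
It also fails if it takes over 54 s, if anything falls off the work surface, if the arm or the gripper's body presses on something with over 40 N, if the wrist force passes 120 N, or if a joint passes its speed limit or range.

### The arm

A 7-joint arm with a two-finger parallel gripper is mounted at the origin on the work surface. World frame = base frame: x ahead of the robot, y to its left, z up, the work surface at z = 0. Lengths are in mm, angles in rad, forces in N, time in s.
With the tool pointing down it reaches from about 400 to 850 mm from the base axis. Payload 10.4 kg.
Tool frame: the origin (TCP) lies between the finger pads; the fingertips stand 11 mm ahead of it and the grasp point (between the pads) lies 8 mm behind it (robot.tcp_to_tips is the distance from the TCP to the fingertips, in mm); z points along the fingers, y is the direction in which the jaws open and shut (so a half turn about z gives the same grasp; the last joint's range is limited). The gripper opens to 85 mm and grips with 20 to 120 N. Pads are 22 mm wide; open, the fingers measure 114 mm over their backs; the gripper's body (76 mm by 85 mm) begins 54 mm behind the grasp point. The pads swing forward as they close: fully open they stand 13 mm farther back than shut.
Start: joints at [1.151, 0.332, -0.065, 1.46, 0.022, 1.35, -0.088], TCP at [241.567, -576.454, 203.238] pointing down, gripper open.
Joint ranges: [-2.6, 2.6], [-0.5, 2.12], [-1.47, 1.34], [0.16, 2.42], [-1.27, 4.41], [0.06, 2.06], [-2.6, 2.6]. Speed limits (rad/s): [2.22, 2.22, 2.79, 2.79, 3.14, 3.14, 3.14].

### API

Orientations are given as [roll, pitch, yaw] about the fixed x, y, z axes, in that order (R = Rz(yaw) Ry(pitch) Rx(roll)).
In Python, from bench import telemetry, imaging, order, robot gives the robot as it stands.
- The arm moves only by the shell command python3 -m creep 'ROWS' [OPENING] [FORCE]. ROWS is JSON, a list of rows, each a list of 2 entries, a list of its own where there are three numbers: the shift along the world's x, y, z in mm, then the turn, a rotation vector about the world's x, y, z in degrees. In form: [[[dx, dy, dz], [ax, ay, az]], ...]. A call has 1 to 12 rows; each row is the pose to reach, as a shift and turn from the pose commanded when the call began; what a row does not reach only later rows make up. A row lasts 1/8 s, in which the tool goes at most 62.5 mm and 10.7 degrees, less where a joint would pass 70% of its speed; a pose out of reach is approached as far as the arm can. A call with a gripper value outside its range is refused whole. OPENING is the opening, from 0 (shut) to 1 (fully open), set as the call begins (- or left out, the last holds). The fingers move at their own pace and stop on an object; FORCE is the grip in N (left out, the last holds). Time passes only in rows, so rows that repeat a pose let the fingers close. It gives the time, the measured TCP pose, the force and the opening at its end, in the units of the state.
- telemetry.sense(): the state, without advancing time (a new reading comes with each control period).
- imaging.camera(name): name is "scene" or "top" or "wrist"; returns (picture, depth): 480x640x3 uint8, red, green, blue; 480x640 float32, mm along the optical axis (not along the pixel's ray), 0 where there is no reading.
- imaging.camera_model(name): a dict with "vertical_fov" (degrees; the focal length in pixels is half the picture's height over the tangent of half this angle, whatever the lens; pixels are square), "cx", "cy" (the principal point, pixels), "camera_from_world" (4x4, takes a point from world to camera coordinates); the wrist camera has in their place "tool_from_camera" (4x4, takes a point from camera to tool coordinates, whose origin is the TCP and whose axes are the flange's). Camera axes: x right, y up, looking along -z (the intrinsics and any distortion apply to the point x, -y, -z); pixel columns grow to the right and rows downward; lengths in mm; the calibration is good to about 2 mm. A picture is of the moment at which its call begins: read the wrist's pose just before it. camera_model takes no time and is no camera call.
- order.hand_in(): hands the job in, once; it reports no verdict.
The state is a dict: "t": time; "joint_pos": joint angles; "dq": joint speeds; "joint_efforts": joint torques, N m; "tcp_pos": TCP position; "eef_rot": TCP orientation; "wrist_force": force on the tool from outside, world axes, zero at the start; "ft_torque": the same for the moment, N m; "gripper_width": opening from 0.0 (shut) to 1.0 (fully open).
Only numpy, scipy, OpenCV 4.12 (cv2) and the standard library are available. Lean on these libraries where they do the work, as an engineer would, in place of code of your own. Each camera call takes 0.05 s, during which the arm holds its last target.

## Working session

There is one attempt and no reset: what is moved stays moved. The work goes in short steps, Python scripts to look and compute and a shell command to move; the robot and the scene stay as the last step left them, time stands still between calls to the robot, and variables do not carry over. Pictures are saved under pics/ and viewed, and the job is handed in when it is done.

```bash
mkdir -p pics; ls
python3 - <<'E'
from bench import telemetry, imaging, order, robot
import cv2,numpy as np
print(telemetry.sense())
for n in ["scene","top","wrist"]:
    p,d=imaging.camera(n); cv2.imwrite(f"pics/{n}0.png",p[:,:,::-1]); np.save(f"pics/{n}0.npy",d); np.save(f"pics/{n}0c.npy",p)
    print(n,imaging.camera_model(n))
E
```

```text
pics
{'t': 0.0, 'joint_pos': array([ 1.15138785,  0.33290601, -0.06472241,  1.46095181,  0.02157244,
        1.34991282, -0.08851483]), 'dq': array([ 0.00079667,  0.00081606,  0.00059473, -0.0018156 ,  0.001082  ,
        0.00055738,  0.00015034]), 'joint_efforts': array([ 4.64107125e-04, -6.25434065e+01,  4.95156879e-02, -3.91607094e+01,
        1.62977586e-02,  9.76619282e-03,  2.01114415e-05]), 'tcp_pos': array([ 241.39642059, -576.03533019,  202.38969133]), 'eef_rot': array([-3.14010928e+00,  3.49890260e-05,  3.96830010e-01]), 'wrist_force': array([-0.69054505,  0.18449839,  0.14802596]), 'ft_torque': array([-0.02040299, -0.03678611, -0.03661759]), 'gripper_width': 1.0025884501606368}
scene {'vertical_fov': 44.488782086966324, 'cx': 322.50084246631366, 'cy': 231.59613642902121, 'camera_from_world': array([[ 5.42230191e-02,  9.98527810e-01, -1.44142688e-03,
        -3.30771770e+01],
       [-6.03457339e-01,  3.39195615e-02,  7.96673523e-01,
         2.92439540e+02],
       [ 7.95549561e-01, -4.23282040e-02,  6.04408156e-01,
        -1.65260784e+03],
       [ 0.00000000e+00,  0.000
[... 267 characters left out ...]
6959035e-01,  1.71745005e-02,  7.60113073e-02,
        -6.22811476e+02],
       [-7.58015613e-02, -1.25512134e-02,  9.97043926e-01,
        -1.28511444e+03],
       [ 0.00000000e+00,  0.00000000e+00,  0.00000000e+00,
         1.00000000e+00]])}
wrist {'vertical_fov': 71.82269990619875, 'cx': 318.06148517177263, 'cy': 238.21688331909073, 'tool_from_camera': array([[-6.55356828e-05,  9.55467425e-01,  2.95096587e-01,
         7.59921127e+01],
       [ 9.99999954e-01, -2.51129526e-05,  3.03393167e-04,
        -7.04764606e-01],
       [ 2.97293035e-04,  2.95096593e-01, -9.55467379e-01,
        -1.70762461e+02],
       [ 0.00000000e+00,  0.00000000e+00,  0.00000000e+00,
         1.00000000e+00]])}
```

View pics/scene0.png

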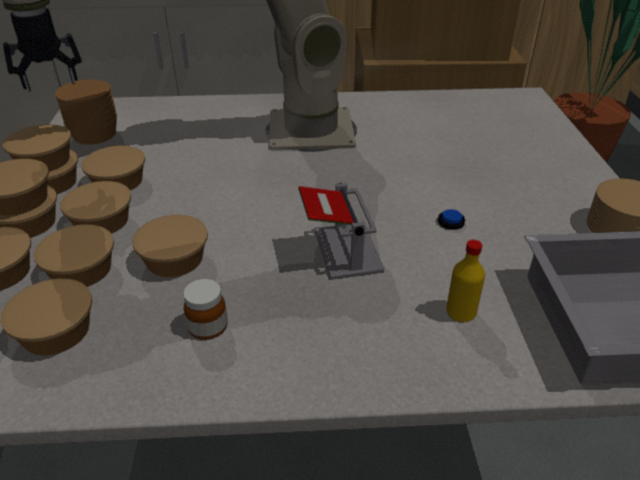

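View pics/top0.png

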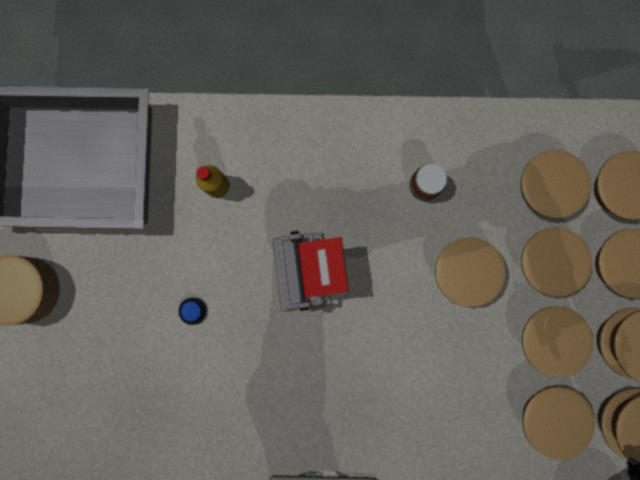

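The scene view shows the red paddle at (327,205), tilted up on the right, with the button at (452,218), bottle at (465,285) and jar at (205,310). In the top view the paddle is at (323,267), the button at (191,311), the bowl at (470,272), the jar at (430,182) and the bottle at (210,180). Next I'll measure these positions.

```bash
cat > h.py <<'E'
import numpy as np,cv2
from bench import imaging
def cloud(n,d):
    m=imaging.camera_model(n);f=240/np.tan(np.radians(m["vertical_fov"]/2))
    v,u=np.mgrid[:480,:640]
    P=np.stack([(u-m["cx"])/f*d,-(v-m["cy"])/f*d,-d],-1)
    T=np.linalg.inv(m["camera_from_world"])
    W=P@T[:3,:3].T+T[:3,3]; W[d<=0]=np.nan
    return W
def hsv(c): return cv2.cvtColor(c,cv2.COLOR_RGB2HSV)
def mask(c,lo,hi): return cv2.inRange(hsv(c),np.array(lo),np.array(hi))>0
E
python3 - <<'E'
from h import *
for n in ["top","scene"]:
    c=np.load(f"pics/{n}0c.npy");W=cloud(n,np.load(f"pics/{n}0.npy"))
    print(n,"table",np.nanmedian(W[380:400,240:400].reshape(-1,3),0) if n=="top" else np.nanmedian(W[370:380,300:400].reshape(-1,3),0))
    r=mask(c,(0,180,80),(6,255,255))|mask(c,(174,180,80),(180,255,255))
    k,l,s,ce=cv2.connectedComponentsWithStats(r.astype(np.uint8))
    for i in np.argsort(-s[1:,4])[:2]+1:
        m=cv2.morphologyEx((l==i).astype(np.uint8),cv2.MORPH_CLOSE,np.ones((15,15)))
        e=cv2.erode(m,np.ones((5,5)))>0
        p=W[e];p=p[np.isfinite(p).all(1)]
        if len(p)<20: print(i,s[i]);continue
        q=p.mean(0);nn=np.linalg.svd(p-q)[2][2];nn*=np.sign(nn[2])
        print("red",s[i],q.round(1),nn.round(4),"sd",np.std((p-q)@nn).round(2))
        if s[i][4]>300:
            cn=cv2.minAreaRect(np.argwhere(m>0)[:,::-1].astype(np.float32)); ap=cv2.approxPolyDP(max(cv2.findContours(m,0,2)[0],key=cv2.contourArea),6,True)[:,0]
            md=imaging.camera_model(n);f=240/np.tan(np.radians(md["vertical_fov"]/2));T=np.linalg.inv(md["camera_from_world"])
            for u,v in ap:
                ray=T[:3,:3]@[(u-md["cx"])/f,-(v-md["cy"])/f,-1];o=T[:3,3];t=nn@(q-o)/(nn@ray);print(u,v,(o+t*ray).round(1))
    for nm,lo,hi in [("blue",(105,150,50),(125,255,255)),("yel",(20,200,60),(32,255,255))]:
        m=mask(c,lo,hi);p=W[m];p=p[np.isfinite(p).all(1)];print(nm,m.sum(),np.median(p,0).round(1),p.min(0).round(0),p.max(0).round(0))
c=np.load("pics/top0c.npy");W=cloud("top",np.load("pics/top0.npy"))
for nm,(u,v) in dict(bowl=(470,272),jar=(431,179),btn=(191,311),cap=(204,173),bowlL=(10,290)).items():
    p=W[v-30:v+30,max(u-30,0):u+30].reshape(-1,3);z=W[v,u,2];p=p[abs(p[:,2]-z)<12];print(nm,W[v,u].round(1),p.min(0).round(0),p.max(0).round(0))
# stand posts: points 112..125
s=W[225:320,260:360].reshape(-1,3)
for lo,hi in [(8,16),(80,104),(116,128)]:
    q=s[(s[:,2]>lo)&(s[:,2]<hi)];print(lo,len(q),q.min(0).round(0),q.max(0).round(0),q.mean(0).round(1))
E
```

```text
top table [2.96496045e+02 1.26652494e+01 2.04132439e-01]
red [ 299  238   49   59 1921] [557.3   8.8 127.2] [-0.0408  0.2739  0.9609] sd 2.26
339 238 [614.8 -22.7 138.6]
299 243 [605.1  57.1 115.5]
305 296 [499.3  42.9 115. ]
347 290 [513.  -40.  139.2]
red [197 167  12  12 112] [736.6 246.2 159.6] [-0.1906  0.2633  0.9457] sd 2.35
blue 342 [460.7 292.5  21.8] [439. 271.   7.] [482. 318.  29.]
yel 84 [727.6 235.2 110.2] [710. 222.  97.] [759. 263. 128.]
scene table [871.95790564  29.94949593  -1.51189747]
red [ 299  187   54   36 1077] [564.2   7.6 125.4] [-0.0418  0.2716  0.9615] sd 1.05
299 187 [517.8 -41.2 137.2]
309 217 [619.8 -25.1 137.1]
352 221 [604.4  56.1 113.4]
339 191 [500.7  39.5 113.6]
red [467 240  15  10 101] [742.4 246.3 158. ] [-0.1882  0.1041  0.9766] sd 0.73
blue 208 [470.3 290.3  19.5] [443. 270.   9.] [489. 316.  23.]
yel 1580 [761.8 240.5  77.6] [732. 219.   1.] [771. 268. 141.]
bowl [ 554.2 -296.6   68.2] [ 493. -359.   56.] [ 618. -234.   72.]
jar [ 744.9 -212.2   84.9] [ 714. -242.   74.] [ 777. -180.   93.]
btn [460.9 290.8  23.5] [432. 265.  12.] [517. 321.  29.]
cap [736.9 244.6 156. ] [724. 235. 146.] [748. 260. 166.]
bowlL [499.9 652.3  84.7] [440. 592.  73.] [563. 680.  91.]
8 1187 [449. -55.   8.] [643. 137.  16.] [544.   75.1  12. ]
80 99 [472.  13.  82.] [627. 101. 104.] [545.8  66.5 102.2]
116 1313 [472. -17. 116.] [629.  77. 128.] [553.4  31.  121.7]
```

Run:
```python
import cv2
a=cv2.imread("pics/top0.png")[220:330,160:380];b=cv2.imread("pics/scene0.png")[170:285,280:480]
cv2.imwrite("pics/z1.png",cv2.resize(a,(660,330),interpolation=cv2.INTER_CUBIC));cv2.imwrite("pics/z2.png",cv2.resize(b,(800,460),interpolation=cv2.INTER_CUBIC))
```

```text
(no output)
```

View pics/z1.png

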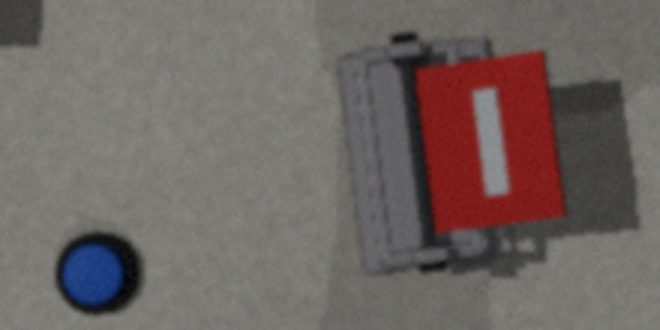

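View pics/z2.png

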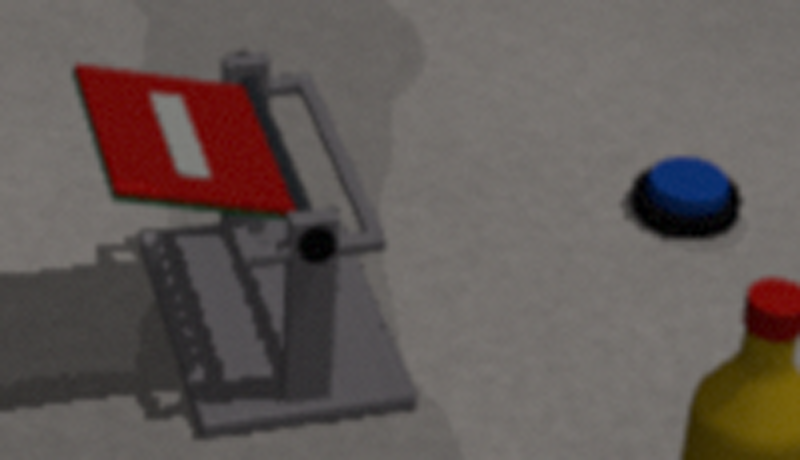

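Paddle angle is about 0.28 rad, the pivot is about (551, 58, 110), and the hinge is yawed about 8.7°. The button is at about (461, 291). I'll shut the fingers and move to the right of the paddle, above it. There I'll tilt the tool so the fingers point left and down.

```bash
python3 -m creep '[[[15,20,40],[0,0,7]],[[45,60,90],[0,0,15]],[[75,105,98],[0,0,23]],[[105,150,98],[0,0,31]],[[135,195,98],[0,0,39]],[[165,240,98],[0,0,47]],[[195,285,98],[0,0,55]],[[225,330,98],[0,0,63]],[[255,375,98],[0,0,71]],[[285,420,98],[0,0,76]],[[315,460,98],[0,0,76]],[[333,486,98],[0,0,76]]]' 0 20; python3 -c "
from bench import telemetry
s=telemetry.sense();print(s['joint_pos'].round(3),s['wrist_force'])"
```

```text
t: 1.65
tcp_pos: [575.4, -87.9, 300.9]
eef_rot: [-3.141, -0.001, 1.726]
wrist_force: [-0.7, -0.4, 0.6]
gripper_width: -0.001
[ 0.548  0.256 -0.585  1.391  0.139  1.537  0.128] [-0.68574556 -0.39026528  0.5866623 ]
```

```bash
python3 -m creep '[[[0,-5,0],[8.9,1.4,0]],[[0,-10,0],[17.8,2.7,0]],[[1,-15,0],[26.7,4.1,0]],[[1,-20,0],[35.6,5.4,0]],[[1,-20,0],[44.5,6.8,0]],[[1,-20,-40],[44.5,6.8,0]],[[1,-20,-80],[44.5,6.8,0]],[[1,-20,-118],[44.5,6.8,0]],[[1,-20,-118],[44.5,6.8,0]]]'
python3 - <<'E'
from bench import telemetry,imaging
import cv2
s=telemetry.sense();print(s['joint_pos'].round(3),s['wrist_force'])
for n in ["scene","wrist"]:
    p,d=imaging.camera(n);cv2.imwrite(f"pics/{n}1.png",p[:,:,::-1])
E
```

```text
t: 2.78
tcp_pos: [574.1, -110.2, 180.7]
eef_rot: [-3.136, -0.789, 1.719]
wrist_force: [-1.1, 0.1, -0.4]
gripper_width: 0.001
[ 0.836  0.689 -0.558  1.301 -0.342  1.627  0.517] [-1.05791193  0.12046162 -0.40408926]
```

View pics/scene1.png

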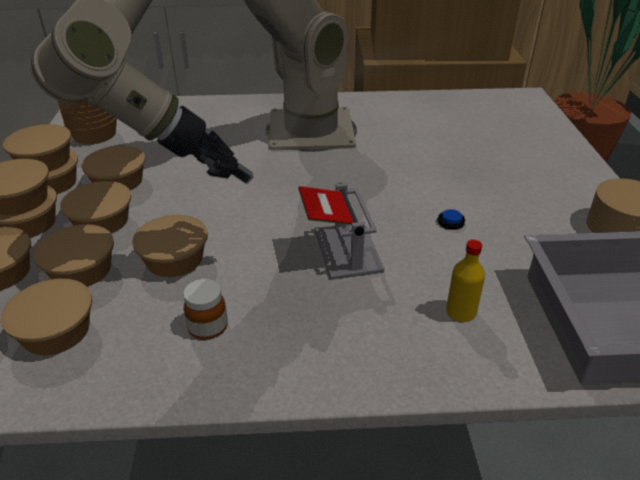

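View pics/wrist1.png

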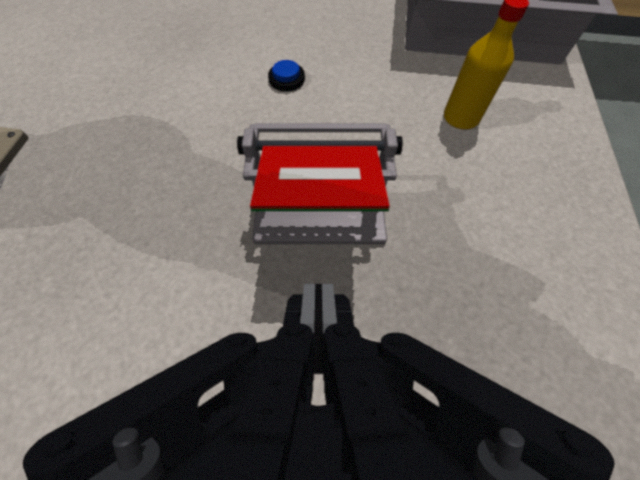

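The fingers are lined up with the paddle: tips at (318,290), paddle centred at (320,178). Next I'll slide the tips in under the free edge.

```bash
python3 -m creep '[[[-5,30,-30],[0,0,0]],[[-9,60,-60],[0,0,0]],[[-14,90,-88],[0,0,0]],[[-14,90,-88],[0,0,0]]]'
python3 - <<'E'
from bench import telemetry,imaging
import cv2
for n in ["scene","wrist"]:
    p,d=imaging.camera(n);cv2.imwrite(f"pics/{n}2.png",p[:,:,::-1])
a=cv2.imread("pics/scene2.png")[130:290,200:420];cv2.imwrite("pics/z3.png",cv2.resize(a,(770,560)))
E
```

```text
t: 3.38
tcp_pos: [561.0, -17.8, 96.0]
eef_rot: [3.141, -0.787, 1.727]
wrist_force: [-0.5, -1.2, 0.8]
gripper_width: -0.0
```

View pics/z3.png

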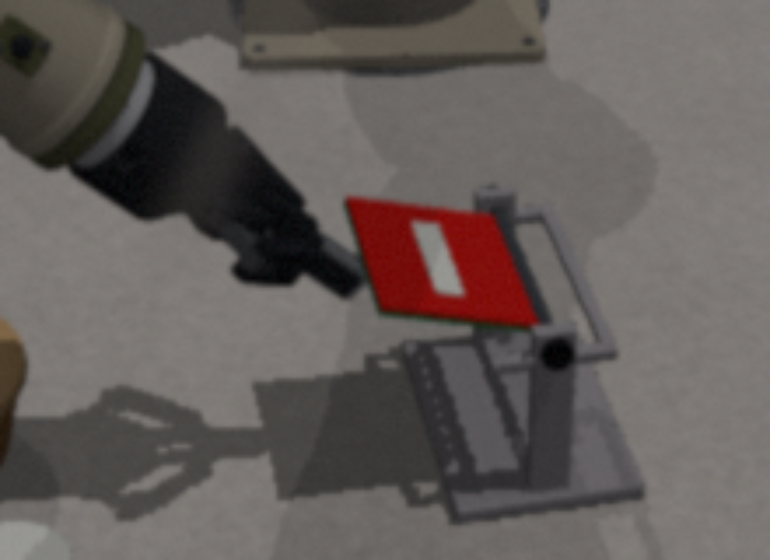

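View pics/wrist2.png

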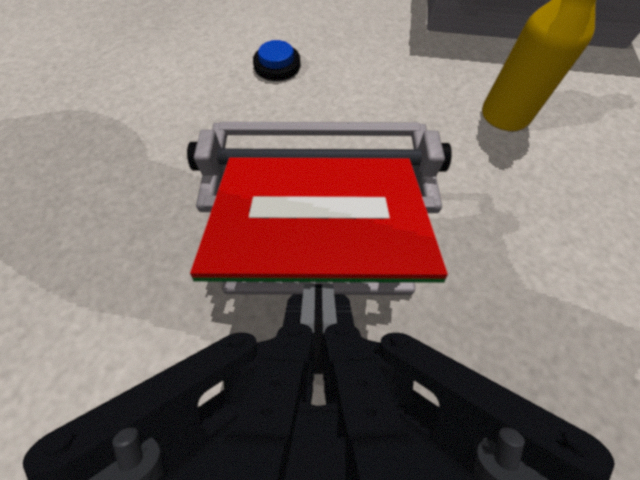

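Only the very tips are hidden under the paddle edge at (318,280), and nothing is touching yet. Now I'll lift it slowly along the arc to about upright.

```bash
python3 -m creep '[[[0,2,9],[0,0,0]],[[-1,5,18],[0,0,0]],[[-1,8,27],[0,0,0]],[[-2,11,36],[0,0,0]],[[-2,14,45],[0,0,0]],[[-3,18,55],[0,0,0]],[[-4,25,60],[0,0,0]],[[-5,32,65],[0,0,0]],[[-6,38,69],[0,0,0]],[[-7,45,73],[0,0,0]],[[-8,52,77],[0,0,0]],[[-9,58,80],[0,0,0]]]'
python3 - <<'E'
from bench import telemetry,imaging
import cv2
for n in ["scene","wrist"]:
    p,d=imaging.camera(n);cv2.imwrite(f"pics/{n}3.png",p[:,:,::-1])
a=cv2.imread("pics/scene3.png")[130:290,200:420];cv2.imwrite("pics/z4.png",cv2.resize(a,(770,560)))
E
```

```text
t: 4.97
tcp_pos: [552.5, 38.1, 175.5]
eef_rot: [3.141, -0.786, 1.724]
wrist_force: [-0.1, -0.7, 0.7]
gripper_width: -0.001
```

View pics/z4.png

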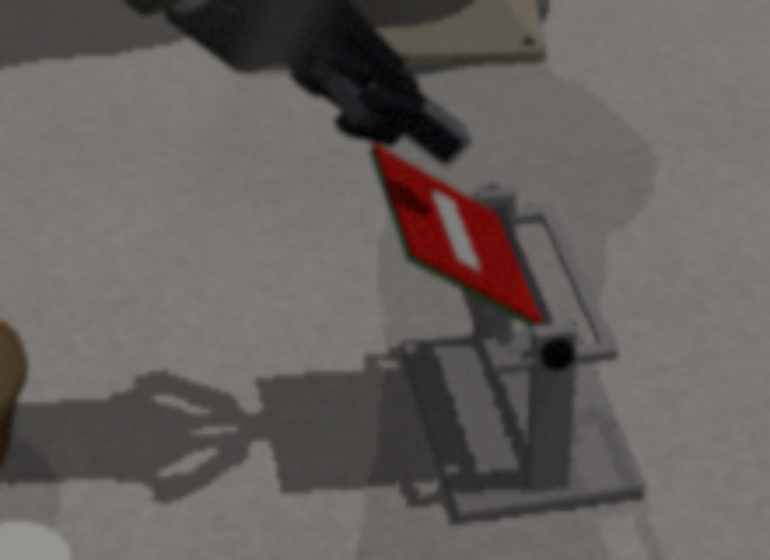

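View pics/wrist3.png

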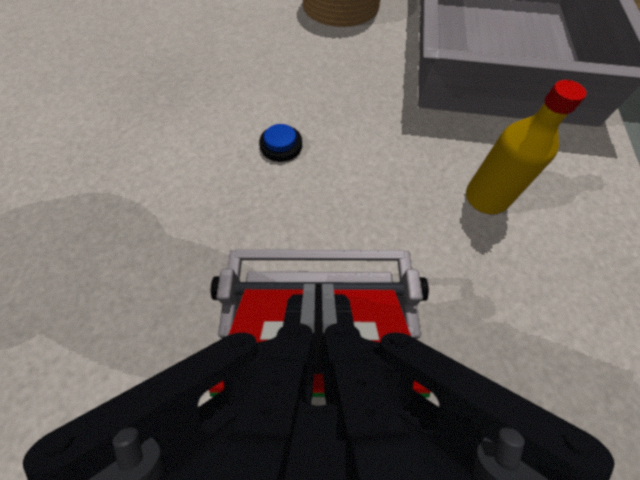

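The tips slipped past the free edge and are now above the red face; the paddle moved to roughly 0.6 rad. I'll back off upward, re-measure the angle and insert deeper.

```bash
python3 -m creep '[[[0,0,25],[0,0,0]],[[0,0,55],[0,0,0]],[[6,-40,55],[0,0,0]],[[13,-85,50],[0,0,0]],[[19,-125,45],[0,0,0]],[[25,-165,20],[0,0,0]],[[25,-165,0],[0,0,0]],[[25,-165,0],[0,0,0]]]'
python3 - <<'E'
from h import *
from bench import telemetry
for n in ["scene","top"]:
    c,d=imaging.camera(n);cv2.imwrite(f"pics/{n}4.png",c[:,:,::-1]);W=cloud(n,d)
    r=mask(c,(0,180,60),(6,255,255))|mask(c,(174,180,60),(180,255,255))
    k,l,s,ce=cv2.connectedComponentsWithStats(r.astype(np.uint8));i=np.argmax(s[1:,4])+1
    m=cv2.morphologyEx((l==i).astype(np.uint8),cv2.MORPH_CLOSE,np.ones((15,15)))
    p=W[cv2.erode(m,np.ones((5,5)))>0];p=p[np.isfinite(p).all(1)];q=p.mean(0);nn=np.linalg.svd(p-q)[2][2];nn*=np.sign(nn[2])
    print(n,s[i],q.round(1),nn.round(3),"theta",np.arccos(nn[2]).round(3))
    md=imaging.camera_model(n);f=240/np.tan(np.radians(md["vertical_fov"]/2));T=np.linalg.inv(md["camera_from_world"])
    ap=cv2.approxPolyDP(max(cv2.findContours(m,0,2)[0],key=cv2.contourArea),5,True)[:,0]
    for u,v in ap:
        ray=T[:3,:3]@[(u-md["cx"])/f,-(v-md["cy"])/f,-1];o=T[:3,3];t=nn@(q-o)/(nn@ray);print(u,v,(o+t*ray).round(1))
print(telemetry.sense()["tcp_pos"])
a=cv2.imread("pics/scene4.png")[130:290,200:420];cv2.imwrite("pics/z5.png",cv2.resize(a,(770,560)))
E
```

```text
t: 6.08
tcp_pos: [576.8, -126.7, 173.7]
eef_rot: [-3.139, -0.788, 1.721]
wrist_force: [0.6, 1.2, 0.6]
gripper_width: -0.002
scene [307 172  48  50 744] [565.5  16.5 143.7] [-0.094  0.611  0.786] theta 0.666
307 172 [515.7 -24.8 169.8]
317 201 [618.  -10.1 170.7]
354 221 [607.   59.6 115.2]
341 191 [503.7  43.3 115.4]
top [ 298  238   42   59 1649] [556.   17.2 145.3] [-0.092  0.612  0.785] theta 0.668
332 238 [612.   -8.8 172.2]
298 243 [604.9  59.  118.5]
305 296 [499.4  42.8 118.8]
339 292 [509.2 -23.8 171.9]
[ 577.68939431 -126.1270672   176.12152662]
```

View pics/z5.png

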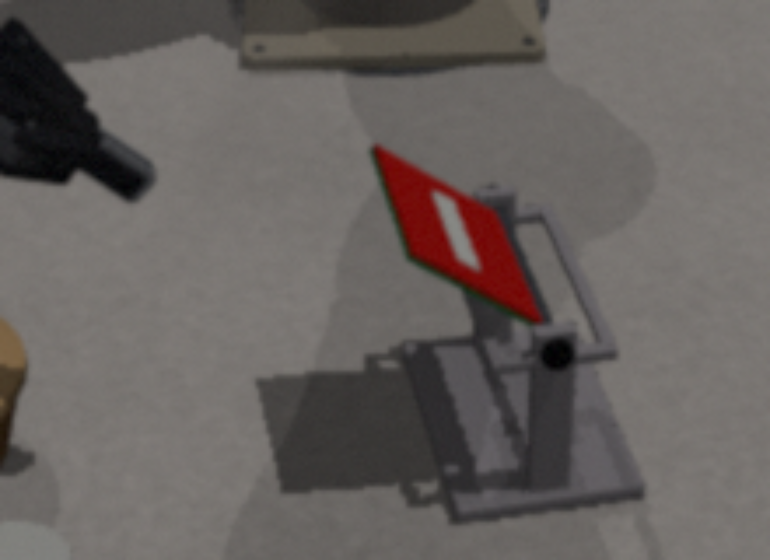

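Run:
```python
from h import *
from bench import telemetry,robot
from scipy.spatial.transform import Rotation as R
print(robot.tcp_to_tips,[a for a in dir(robot) if a[0]!='_'])
s=telemetry.sense();M=R.from_euler('xyz',s['eef_rot']).as_matrix();print(M.round(3))
for n in ["scene","top"]:
    md=imaging.camera_model(n);f=240/np.tan(np.radians(md["vertical_fov"]/2));T=md["camera_from_world"]
    for z in [-20,0,11]:
        q=T[:3,:3]@(s['tcp_pos']+M@[0,0,z])+T[:3,3];print(n,z,(md["cx"]+f*q[0]/-q[2]).round(1),(md["cy"]-f*q[1]/-q[2]).round(1))
a=cv2.imread("pics/scene4.png")[150:230,190:310];cv2.imwrite("pics/z6.png",cv2.resize(a,(720,480)))
a=cv2.imread("pics/top4.png")[210:310,300:450];cv2.imwrite("pics/z7.png",cv2.resize(a,(750,500)))
```

```text
11.0 ['Unreachable', 'tcp_to_tips']
[[-0.109  0.988 -0.107]
 [ 0.698  0.153  0.7  ]
 [ 0.708  0.001 -0.706]]
scene -20 244.8 182.6
scene 0 253.1 188.3
scene 11 257.6 191.3
top -20 401.6 255.5
top 0 393.4 256.9
top 11 388.9 257.6
```

View pics/z6.png

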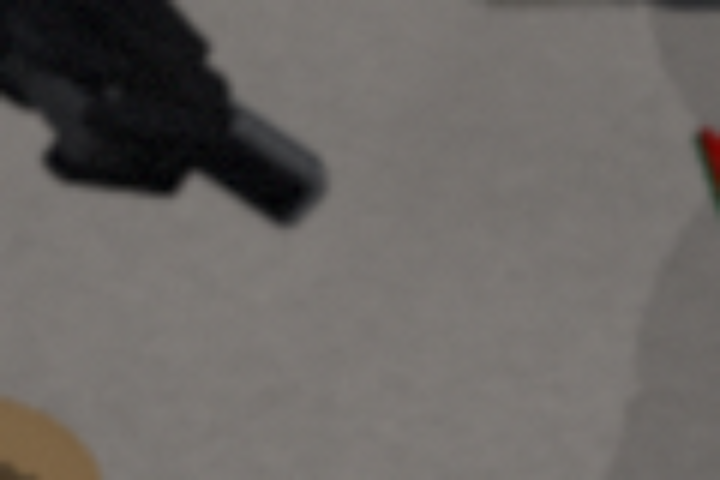

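View pics/z7.png

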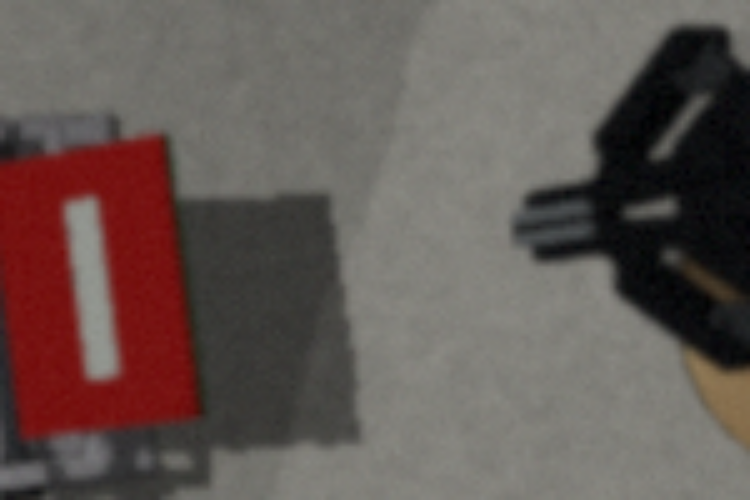

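Run:
```python
from h import *
from bench import telemetry
from scipy.spatial.transform import Rotation as R
s=telemetry.sense();M=R.from_euler('xyz',s['eef_rot']).as_matrix()
A=[];b=[]
for n,(u,v) in dict(scene=(241.5,183.5),top=(402.8,256)).items():
    md=imaging.camera_model(n);f=240/np.tan(np.radians(md["vertical_fov"]/2));T=np.linalg.inv(md["camera_from_world"])
    r=T[:3,:3]@[(u-md["cx"])/f,-(v-md["cy"])/f,-1];r/=np.linalg.norm(r);P=np.eye(3)-np.outer(r,r);A.append(P);b.append(P@T[:3,3])
X=np.linalg.lstsq(np.vstack(A),np.hstack(b),rcond=None)[0]
print(X, "resid",[np.linalg.norm(P@X-q) for P,q in zip(A,b)],"tool",M.T@(X-s['tcp_pos']))
# depth based
for n,box in dict(scene=(228,242,172,188),top=(403,420,245,265)).items():
    c,d=imaging.camera(n);W=cloud(n,d);u0,u1,v0,v1=box
    p=W[v0:v1,u0:u1].reshape(-1,3);p=p[np.isfinite(p).all(1)];p=p[p[:,2]>100];t=(p-s['tcp_pos'])@M;print(n,len(p),t.min(0),t.max(0),np.median(t,0))
# fingertips in wrist camera: expected pixel of the tip
md=imaging.camera_model("wrist");f=240/np.tan(np.radians(md["vertical_fov"]/2));T=np.linalg.inv(md["tool_from_camera"])
for z in [-30,-20,0,11]:
    q=T[:3,:3]@[0,0,z]+T[:3,3];print("wrist",z,md["cx"]+f*q[0]/-q[2],md["cy"]-f*q[1]/-q[2])
print(telemetry.sense()['tcp_pos'],telemetry.sense()['t'])
```

```text
[ 579.17513146 -144.43564371  187.9558369 ] resid [np.float64(1.8125812361861344), np.float64(1.8125812361861977)] tool [ -4.56369507  -1.31899477 -21.32827298]
scene 180 [-13.02649643  -4.19051423 -63.8853139 ] [ 10.32701192  19.36136348 -27.3922709 ] [  1.80845014  12.99397727 -45.10119221]
top 235 [  0.55543014 -14.21423882 -72.90449312] [ 17.38091955  13.7488931  -30.64301711] [ 11.01104132  -0.44061604 -51.64719973]
wrist -30 317.22458479184513 304.59598760826145
wrist -20 317.2639132148509 294.8776402700423
wrist 0 317.3303879018541 278.45124815659193
wrist 11 317.36141217566643 270.78491816467533
[ 577.91707962 -126.49734598  176.57713237] 6.275
```

Run:
```python
from h import *
from scipy.spatial.transform import Rotation as R
pos=np.array([241.4,-576.0,202.4]);M=R.from_euler('xyz',[-3.14,0,.3968]).as_matrix()
n="scene";md=imaging.camera_model(n);f=240/np.tan(np.radians(md["vertical_fov"]/2));T=md["camera_from_world"]
for y in (-50,0,50):
  for z in [-36,-23,-2,11]:
    q=T[:3,:3]@(pos+M@[0,y,z])+T[:3,3];print(y,z,(md["cx"]+f*q[0]/-q[2]).round(1),(md["cy"]-f*q[1]/-q[2]).round(1))
a=cv2.imread("pics/scene0.png")[0:120,0:120];cv2.imwrite("pics/z8.png",cv2.resize(a,(600,600)))
W=cloud("scene",np.load("pics/scene0.npy"))[40:100,0:90].reshape(-1,3)
t=(W-pos)@M;k=(abs(t[:,0])<25)&(abs(t[:,1])<70)&(t[:,2]<60);t=t[k];print(len(t),t.max(0),np.sort(t[:,2])[-10:])
```

```text
-50 -36 75.8 83.5
-50 -23 77.3 89.0
-50 -2 79.6 97.7
-50 11 81.1 103.1
0 -36 52.0 87.6
0 -23 53.7 93.1
0 -2 56.3 101.9
0 11 57.9 107.3
50 -36 27.7 91.7
50 -23 29.5 97.3
50 -2 32.4 106.2
50 11 34.1 111.6
1789 [ 24.78960885  69.9941626  -40.55377289] [-44.3214382  -44.31309499 -43.59999602 -43.49221328 -43.42094849
 -43.23913516 -41.76055862 -41.46002303 -40.58557358 -40.55377289]
```

View pics/z8.png

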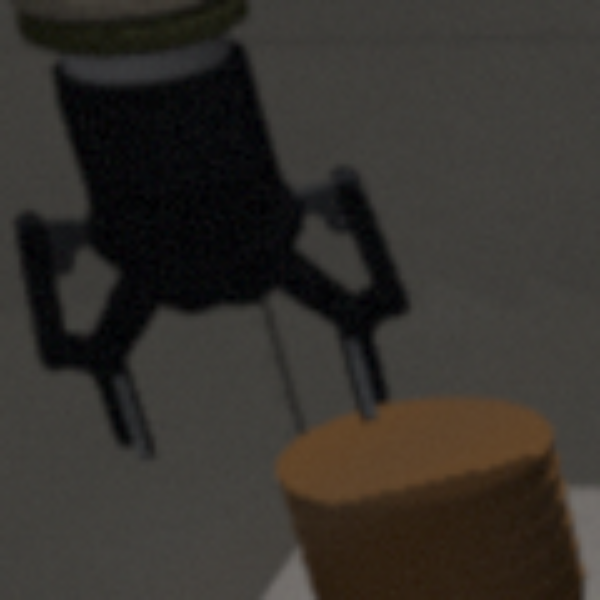

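View pics/wrist0.png

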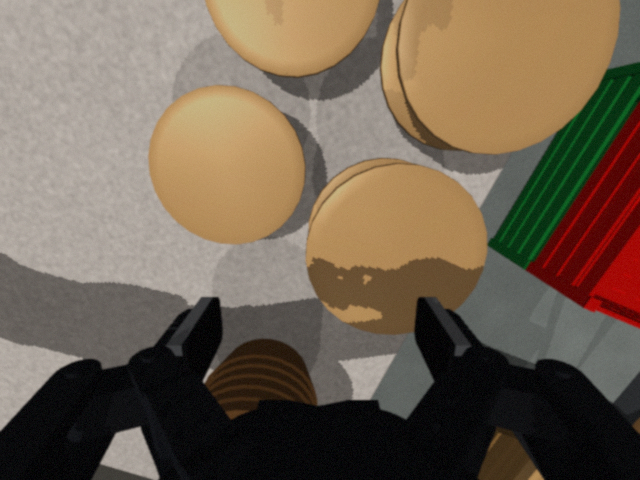

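Both views agree that the shut fingertips sit about 24 mm behind the reported TCP, not 11 mm ahead of it. The open tips fit the same offset of about 35 mm, which explains why the insertion was too shallow. I'll correct for it and insert again.

```bash
python3 -m creep '[[[-3,20,-20],[0,0,0]],[[-7,45,-38],[0,0,0]],[[-11,70,-50],[0,0,0]],[[-15,95,-58],[0,0,0]],[[-18,118,-62],[0,0,0]],[[-21,138,-64],[0,0,0]],[[-21,138,-64],[0,0,0]]]'
python3 - <<'E'
from bench import telemetry,imaging
import cv2
for n in ["scene","wrist"]:
    p,d=imaging.camera(n);cv2.imwrite(f"pics/{n}5.png",p[:,:,::-1])
a=cv2.imread("pics/scene5.png")[130:290,200:420];cv2.imwrite("pics/z9.png",cv2.resize(a,(770,560)))
E
```

```text
t: 7.15
tcp_pos: [556.3, 12.3, 112.1]
eef_rot: [3.14, -0.786, 1.727]
wrist_force: [0.9, -0.6, 0.2]
gripper_width: 0.0
```

View pics/z9.png

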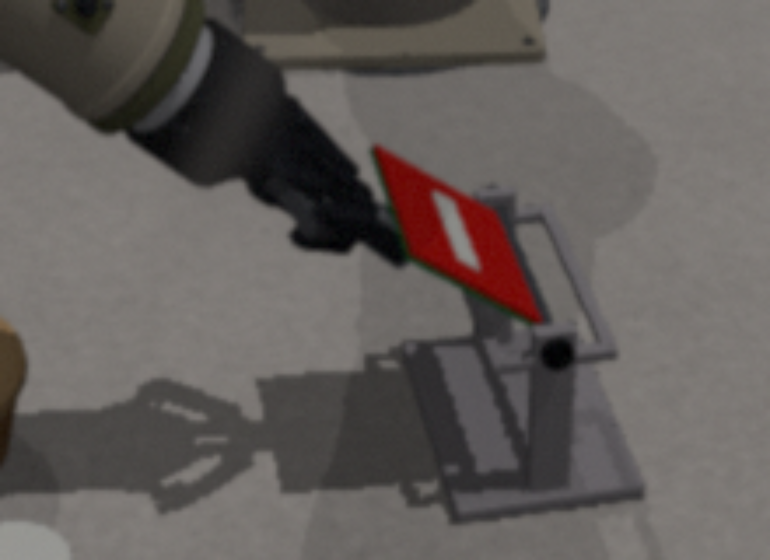

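View pics/wrist5.png

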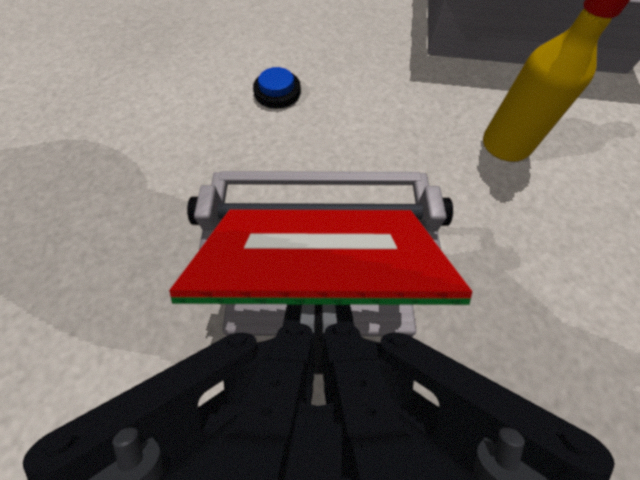

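```bash
python3 -m creep '[[[-1,4,5],[0,0,0]],[[-1,8,10],[0,0,0]],[[-2,15,18],[0,0,0]],[[-3,23,27],[0,0,0]],[[-5,31,29],[0,0,0]],[[-6,39,31],[0,0,0]],[[-7,46,33],[0,0,0]],[[-8,54,34],[0,0,0]],[[-8,54,34],[0,0,0]]]'
python3 - <<'E'
from bench import telemetry,imaging
import cv2
for n in ["scene","wrist"]:
    p,d=imaging.camera(n);cv2.imwrite(f"pics/{n}6.png",p[:,:,::-1])
a=cv2.imread("pics/scene6.png")[130:290,200:420];cv2.imwrite("pics/z10.png",cv2.resize(a,(770,560)))
E
```

```text
t: 8.38
tcp_pos: [548.2, 65.6, 145.4]
eef_rot: [3.141, -0.786, 1.725]
wrist_force: [0.1, 0.0, 0.0]
gripper_width: -0.002
```

View pics/z10.png

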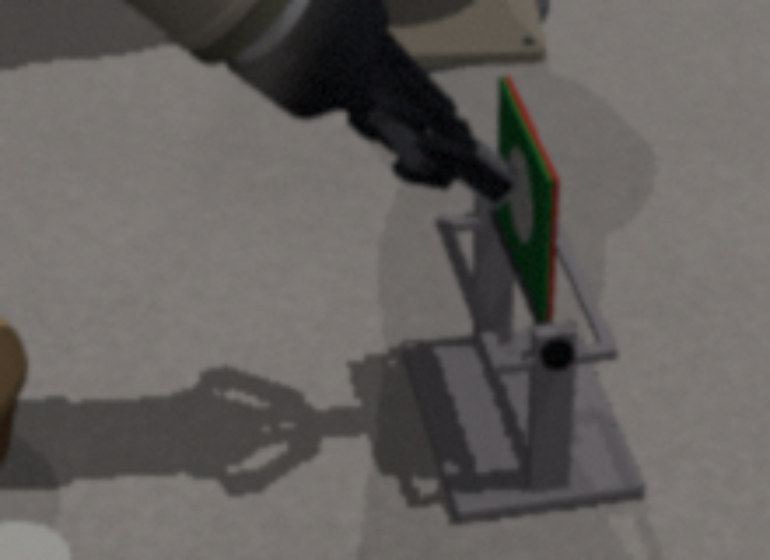

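View pics/wrist6.png

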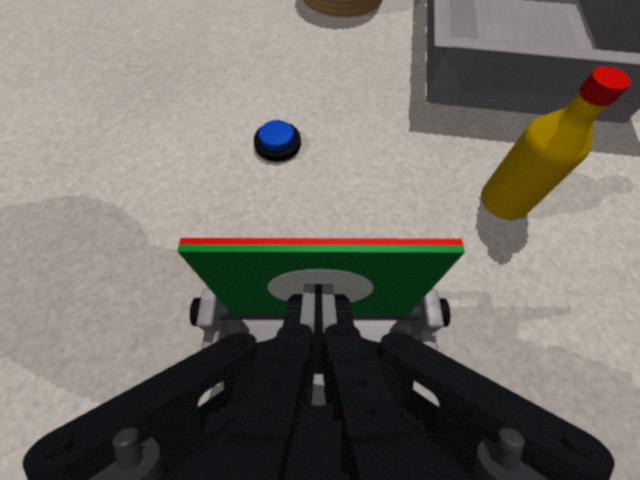

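The paddle is upright (green face with white disc towards me) and the tips are pressing near its centre at (318,285). Pushing on over the top.

```bash
python3 -m creep '[[[-2,12,3],[0,0,0]],[[-4,25,5],[0,0,0]],[[-6,35,4],[0,0,0]],[[-7,45,2],[0,0,0]],[[-8,55,0],[0,0,0]],[[-10,65,-4],[0,0,0]],[[-11,75,-9],[0,0,0]],[[-13,84,-14],[0,0,0]],[[-14,89,-21],[0,0,0]],[[-14,93,-28],[0,0,0]],[[-14,93,-28],[0,0,0]]]'
python3 - <<'E'
from bench import telemetry,imaging
import cv2
for n in ["scene","wrist"]:
    p,d=imaging.camera(n);cv2.imwrite(f"pics/{n}7.png",p[:,:,::-1])
a=cv2.imread("pics/scene7.png")[130:290,230:450];cv2.imwrite("pics/z11.png",cv2.resize(a,(770,560)))
E
```

```text
t: 9.85
tcp_pos: [534.2, 157.8, 116.6]
eef_rot: [-3.141, -0.786, 1.723]
wrist_force: [0.2, 0.6, 0.5]
gripper_width: 0.001
```

View pics/z11.png

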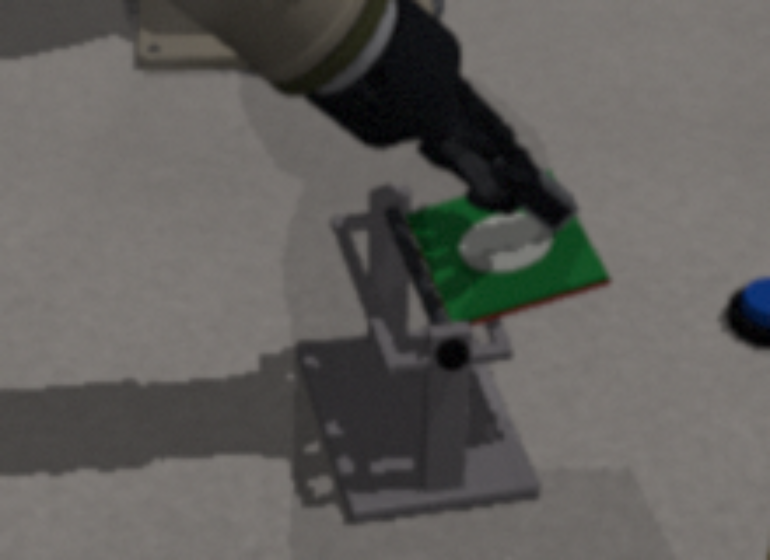

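View pics/wrist7.png

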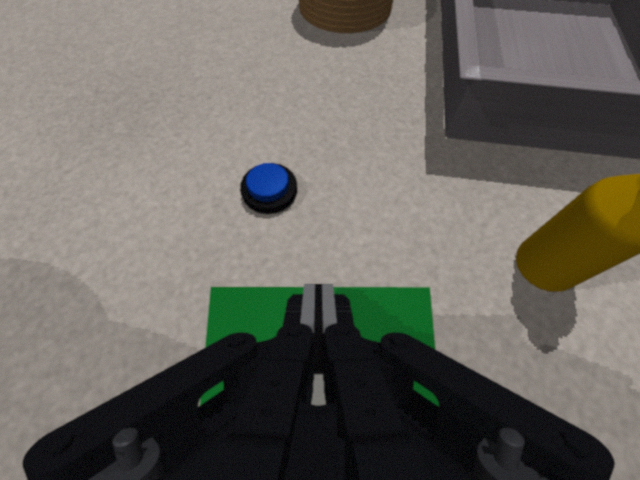

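The green face is up at about 160–165°, with the tips close to the edge. I'll press down in small steps and watch the force.

```bash
python3 -m creep '[[[0,-2,-3],[0,0,0]],[[0,-4,-6],[0,0,0]],[[1,-5,-9],[0,0,0]],[[1,-5,-9],[0,0,0]]]'; python3 -m creep '[[[0,0,-2],[0,0,0]],[[0,0,-3],[0,0,0]],[[0,0,-3],[0,0,0]]]';  python3 - <<'E'
from h import *
from bench import telemetry
print(telemetry.sense()['wrist_force'])
for n in ["scene","top"]:
    c,d=imaging.camera(n);cv2.imwrite(f"pics/{n}8.png",c[:,:,::-1]);W=cloud(n,d)
    g=mask(c,(50,120,30),(75,255,255))
    k,l,s,ce=cv2.connectedComponentsWithStats(g.astype(np.uint8))
    for i in np.argsort(-s[1:,4])[:2]+1:
        p=W[cv2.erode((l==i).astype(np.uint8),np.ones((3,3)))>0];p=p[np.isfinite(p).all(1)]
        if len(p)<20: continue
        q=p.mean(0);nn=np.linalg.svd(p-q)[2][2];nn*=np.sign(nn[2]);print(n,s[i],q.round(1),nn.round(3),"theta",(np.pi-np.arccos(nn[2])).round(3))
a=cv2.imread("pics/scene8.png")[130:290,230:450];cv2.imwrite("pics/z12.png",cv2.resize(a,(770,560)))
E
```

```text
t: 10.45
tcp_pos: [535.6, 152.3, 107.9]
eef_rot: [3.141, -0.786, 1.723]
wrist_force: [-0.7, 0.0, 0.1]
gripper_width: -0.003
t: 10.82
tcp_pos: [535.5, 152.6, 105.2]
eef_rot: [3.141, -0.786, 1.724]
wrist_force: [-0.4, 0.0, -0.8]
gripper_width: -0.002
[-0.42211981  0.03796441 -0.79155497]
scene [347 189  57  33 811] [565.5  98.8 114.7] [ 0.006 -0.08   0.997] theta 3.062
scene [612   0  28  58 593] [-822.2 1323.8   11.4] [0.441 0.897 0.031] theta 1.602
top [250 247  33  56 793] [537.8 129.7 119.4] [ 0.017 -0.083  0.996] theta 3.057
```

View pics/z12.png

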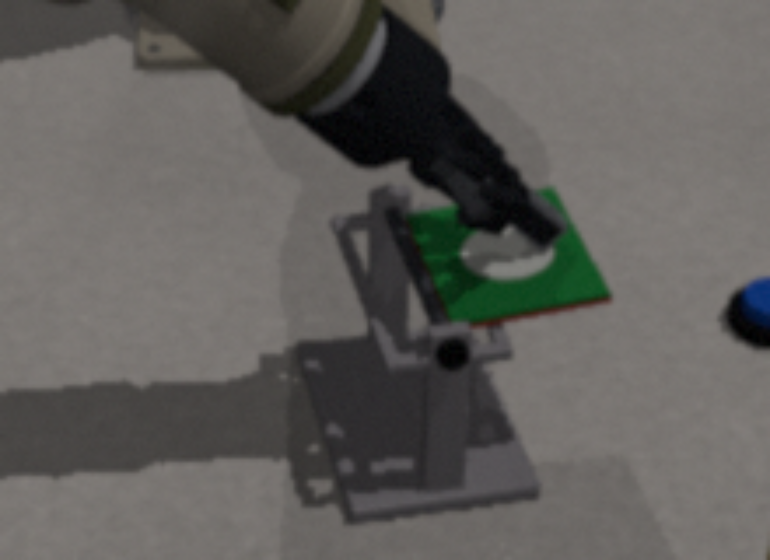

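The angle is about 3.06. I'll go on to the stop, gently.

```bash
python3 -m creep '[[[0,0,-2],[0,0,0]],[[0,0,-3],[0,0,0]],[[0,0,-3],[0,0,0]]]'; python3 -m creep '[[[0,0,-1],[0,0,0]],[[0,0,-2],[0,0,0]],[[0,0,-2],[0,0,0]]]'
```

```text
t: 11.3
tcp_pos: [535.5, 152.5, 102.1]
eef_rot: [3.141, -0.786, 1.723]
wrist_force: [-0.5, -0.0, 0.4]
gripper_width: -0.004
t: 11.68
tcp_pos: [535.5, 152.5, 100.1]
eef_rot: [3.141, -0.786, 1.724]
wrist_force: [0.2, 0.5, -0.6]
gripper_width: 0.0
```

```bash
python3 -m creep '[[[0,0,-1],[0,0,0]],[[0,0,-1],[0,0,0]]]'
python3 - <<'E'
from h import *
c,d=imaging.camera("scene");W=cloud("scene",d)
g=mask(c,(50,120,30),(75,255,255));g[:,600:]=0
p=W[cv2.erode(g.astype(np.uint8),np.ones((3,3)))>0];p=p[np.isfinite(p).all(1)];p=p[(p[:,2]>60)&(p[:,0]>400)]
q=p.mean(0);nn=np.linalg.svd(p-q)[2][2];nn*=np.sign(nn[2]);print(len(p),q.round(1),nn.round(3),np.pi+nn[1])
E
```

```text
t: 11.92
tcp_pos: [535.5, 152.5, 99.1]
eef_rot: [3.141, -0.786, 1.723]
wrist_force: [0.3, -0.7, -0.2]
gripper_width: 0.002
563 [565.8  99.9 111.1] [-0.     0.002  1.   ] 3.1435105888215644
```

The paddle lies flat on the left at about 3.14. I'll lift off, bring the tool back to vertical over the button and refine the button's centre.

```bash
python3 -m creep '[[[0,0,15],[0,0,0]],[[0,0,50],[0,0,0]],[[0,0,90],[-8.9,-1.4,0]],[[-15,30,110],[-17.8,-2.7,0]],[[-30,60,110],[-26.7,-4.1,0]],[[-45,90,110],[-35.6,-5.4,0]],[[-60,115,110],[-44.5,-6.8,0]],[[-75,140,90],[-44.5,-6.8,0]],[[-75,140,40],[-44.5,-6.8,0]],[[-75,140,0],[-44.5,-6.8,0]],[[-75,140,0],[-44.5,-6.8,0]]]'
python3 - <<'E'
from h import *
from bench import telemetry
from scipy.spatial.transform import Rotation as R
s=telemetry.sense();print(s['tcp_pos'],s['wrist_force'])
def cen(c):
    m=mask(c,(105,150,50),(125,255,255)).astype(np.uint8)
    k,l,st,ce=cv2.connectedComponentsWithStats(m);i=np.argmax(st[1:,4])+1;return ce[i],st[i],cv2.minEnclosingCircle(np.argwhere(l==i)[:,::-1].astype(np.float32))
for n in ["top","scene"]:
    c=np.load(f"pics/{n}0c.npy");e,st,_=cen(c);print(n,e,st)
    md=imaging.camera_model(n);f=240/np.tan(np.radians(md["vertical_fov"]/2));T=np.linalg.inv(md["camera_from_world"])
    r=T[:3,:3]@[(e[0]-md["cx"])/f,-(e[1]-md["cy"])/f,-1];o=T[:3,3]
    for z in (20,22): print(z,(o+r*(z-o[2])/r[2]).round(1))
for n in ["wrist","scene","top"]:
    c,d=imaging.camera(n);cv2.imwrite(f"pics/{n}9.png",c[:,:,::-1])
    if n!="top":
        W=cloud("scene",d) if n=="scene" else None
    if n=="wrist":
        M=R.from_euler('xyz',s['eef_rot']).as_matrix();md=imaging.camera_model(n);f=240/np.tan(np.radians(md["vertical_fov"]/2));C=md["tool_from_camera"]
        e,st,_=cen(c);r=M@C[:3,:3]@[(e[0]-md["cx"])/f,-(e[1]-md["cy"])/f,-1];o=s['tcp_pos']+M@C[:3,3];print("wrist",e,st,(o+r*(22-o[2])/r[2]).round(1))
    if n=="scene":
        g=mask(c,(50,120,30),(75,255,255));g[:,600:]=0
        p=W[cv2.erode(g.astype(np.uint8),np.ones((3,3)))>0];p=p[np.isfinite(p).all(1)];p=p[(p[:,2]>60)&(p[:,0]>400)]
        q=p.mean(0);nn=np.linalg.svd(p-q)[2][2];nn*=np.sign(nn[2]);print("theta",np.pi+nn[1],len(p))
E
```

```text
t: 13.35
tcp_pos: [459.0, 291.6, 97.9]
eef_rot: [-3.138, 0.001, 1.723]
wrist_force: [0.9, -0.4, 0.2]
gripper_width: -0.001
[459.01238712 291.61157643  97.85348753] [ 0.88251226 -0.4029701   0.21601647]
top [190.38304094 311.0497076 ] [180 301  21  21 342]
20 [460.6 292.9  20. ]
22 [460.7 292.5  22. ]
scene [451.89423077 216.0625    ] [442 210  21  13 208]
20 [471.2 289.8  20. ]
22 [474.  288.9  22. ]
wrist [321.36430921 235.01850329] [ 294  208   56   55 2432] [461.3 294.6  22. ]
theta 3.140682870876762 745
```

View pics/wrist9.png

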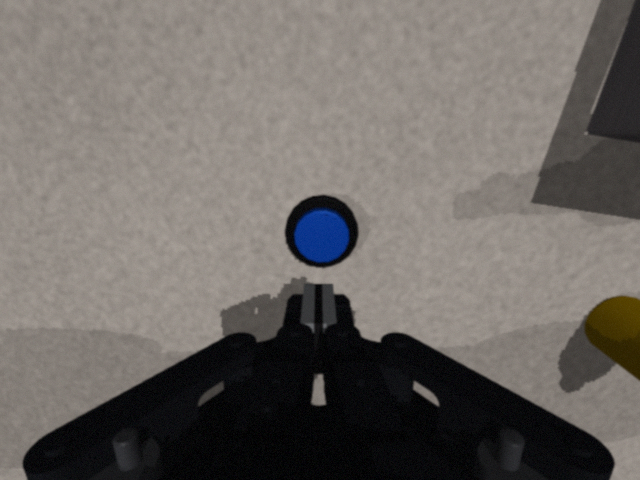

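View pics/scene9.png

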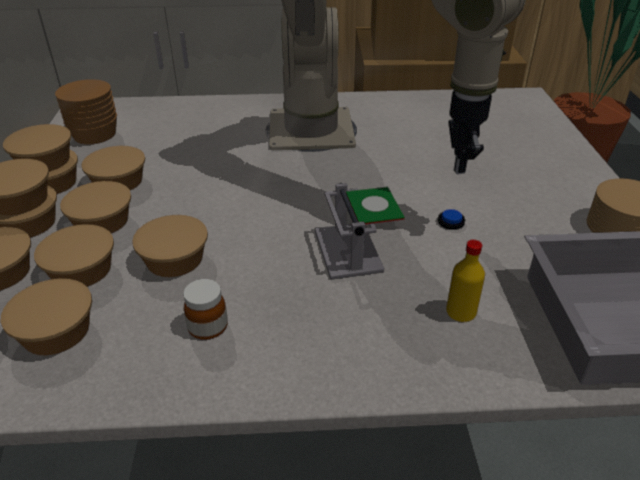

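The flag holds at about 3.14 with the arm clear. The top view, the wrist view (button at (321,235)) and depth put the button at about (461,293). I'll go down with the offset in mind.

```bash
python3 -m creep '[[[3,1,-20],[0,0,0]],[[3,1,-45],[0,0,0]],[[3,1,-70],[0,0,0]],[[3,1,-88],[0,0,0]],[[3,1,-88],[0,0,0]]]';python3 - <<'E'
from h import *
for n in ["scene","wrist"]:
    c,d=imaging.camera(n);cv2.imwrite(f"pics/{n}10.png",c[:,:,::-1])
a=cv2.imread("pics/scene10.png")[150:240,400:520];cv2.imwrite("pics/z13.png",cv2.resize(a,(720,540)))
E
```

```text
t: 14.12
tcp_pos: [463.0, 293.2, 10.2]
eef_rot: [-3.14, 0.0, 1.723]
wrist_force: [-0.6, 0.2, 0.6]
gripper_width: -0.001
```

View pics/z13.png

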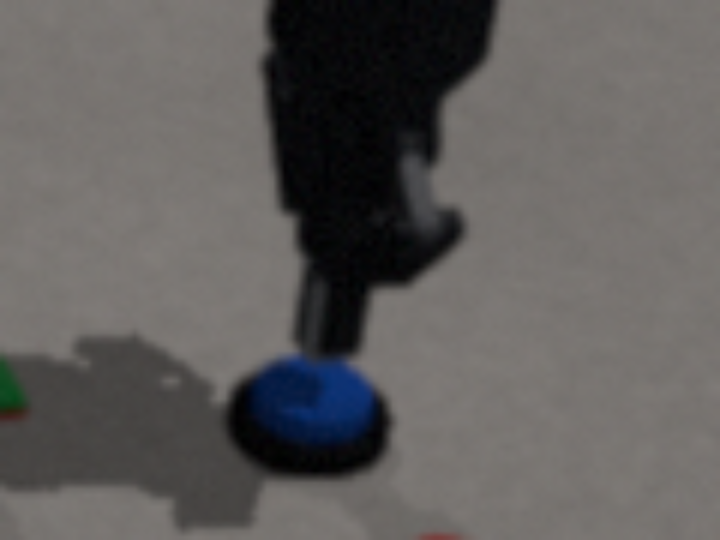

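View pics/wrist10.png

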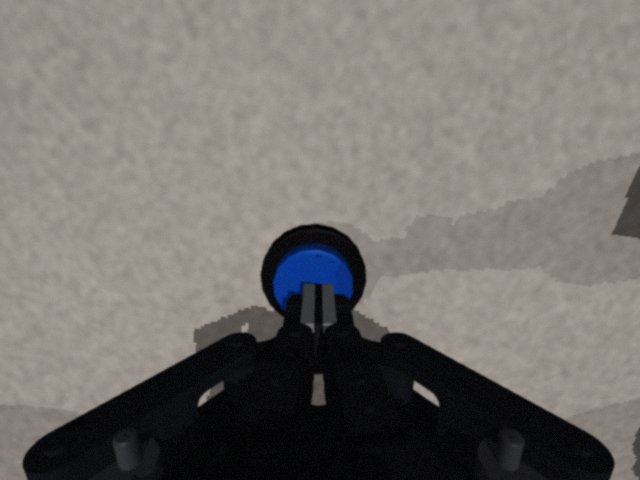

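The tips hang about 10 mm over the centre of the button. I'll press in small steps.

```bash
python3 -m creep '[[[0,0,-5],[0,0,0]],[[0,0,-10],[0,0,0]],[[0,0,-12],[0,0,0]],[[0,0,-12],[0,0,0]]]'; python3 -m creep '[[[0,0,-2],[0,0,0]],[[0,0,-3],[0,0,0]],[[0,0,-3],[0,0,0]]]'
```

```text
t: 14.72
tcp_pos: [463.5, 293.5, -0.9]
eef_rot: [-3.141, 0.0, 1.723]
wrist_force: [-0.3, -0.6, -0.4]
gripper_width: 0.001
t: 15.1
tcp_pos: [463.5, 293.5, -3.8]
eef_rot: [3.142, 0.0, 1.723]
wrist_force: [0.1, 0.5, 0.6]
gripper_width: 0.0
```

```bash
python3 -m creep '[[[0,0,-2],[0,0,0]],[[0,0,-2],[0,0,0]]]'; python3 -m creep '[[[0,0,-2],[0,0,0]],[[0,0,-2],[0,0,0]]]'
python3 - <<'E'
from h import *
from bench import telemetry
print(telemetry.sense()['wrist_force'])
c,d=imaging.camera("scene");cv2.imwrite("pics/s11.png",cv2.resize(c[150:240,400:520,::-1],(720,540)))
print(telemetry.sense()['wrist_force'])
E
```

```text
t: 15.35
tcp_pos: [463.6, 293.6, -5.8]
eef_rot: [3.141, -0.0, 1.723]
wrist_force: [-0.5, 0.1, 0.7]
gripper_width: 0.003
t: 15.6
tcp_pos: [463.6, 293.6, -7.7]
eef_rot: [3.141, -0.0, 1.723]
wrist_force: [-0.9, 0.0, 2.4]
gripper_width: 0.002
[-0.94051697  0.04104387  2.44380253]
[-0.5812944  -0.29139222  2.55772155]
```

View pics/s11.png

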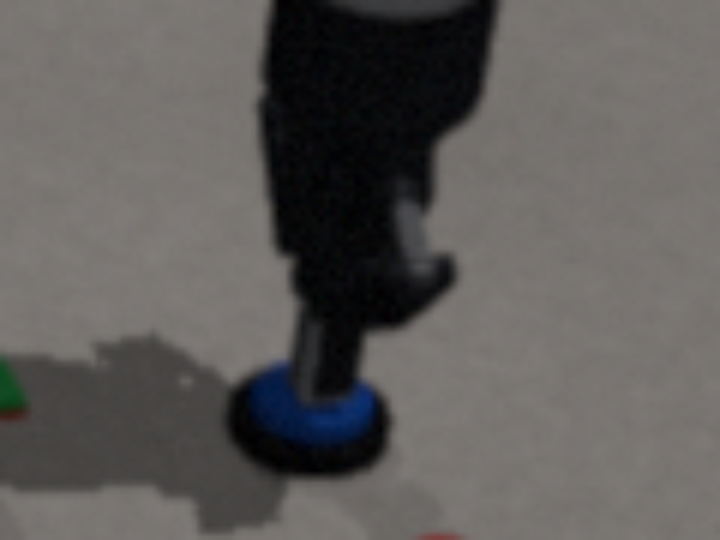

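Contact has begun at 2.5 N. I'll continue to the stop.

```bash
python3 -m creep '[[[0,0,-2],[0,0,0]],[[0,0,-3],[0,0,0]],[[0,0,-3],[0,0,0]]]'; python3 -m creep '[[[0,0,-1],[0,0,0]],[[0,0,-2],[0,0,0]],[[0,0,-2],[0,0,0]]]'
```

```text
t: 16.02
tcp_pos: [463.7, 293.6, -10.7]
eef_rot: [3.141, -0.0, 1.723]
wrist_force: [0.4, 0.3, 4.0]
gripper_width: -0.005
t: 16.4
tcp_pos: [463.7, 293.7, -12.1]
eef_rot: [3.141, 0.0, 1.723]
wrist_force: [-3.9, -2.0, 13.2]
gripper_width: 0.002
```

The force jumped to 13 N after about 5–6 mm of travel, so the button is on its stop. Releasing now.

```bash
python3 -m creep '[[[0,0,4],[0,0,0]],[[0,0,15],[0,0,0]],[[0,0,50],[0,0,0]],[[0,0,100],[0,0,0]],[[0,0,140],[0,0,0]],[[0,0,180],[0,0,0]],[[0,0,180],[0,0,0]],[[0,0,180],[0,0,0]]]'
python3 - <<'E'
from h import *
from bench import telemetry
print(telemetry.sense()['wrist_force'])
for n in ["scene","top"]:
    c,d=imaging.camera(n);cv2.imwrite(f"pics/{n}12.png",c[:,:,::-1]);W=cloud(n,d)
    c0=np.load(f"pics/{n}0c.npy");W0=cloud(n,np.load(f"pics/{n}0.npy"))
    g=mask(c,(50,120,30),(75,255,255));g[:,600:]=0
    p=W[cv2.erode(g.astype(np.uint8),np.ones((3,3)))>0];p=p[np.isfinite(p).all(1)];p=p[(p[:,2]>60)&(p[:,0]>400)]
    q=p.mean(0);nn=np.linalg.svd(p-q)[2][2];nn*=np.sign(nn[2]);print("theta",np.pi+nn[1],len(p))
    for nm,lo,hi in [("blue",(105,150,50),(125,255,255)),("yel",(20,200,60),(32,255,255))]:
        for cc,WW in((c0,W0),(c,W)):
            m=mask(cc,lo,hi);p=WW[m];print(n,nm,m.sum(),np.argwhere(m).mean(0).round(1),np.nanmedian(p,0).round(1))
    if n=="scene":
        for (a,b,e,f) in [(135,210,215,275),(180,230,280,340)]: print("diff",np.abs(c[e:f,a:b].astype(int)-c0[e:f,a:b]).mean())
E
```

```text
t: 17.4
tcp_pos: [463.2, 293.1, 166.6]
eef_rot: [-3.141, 0.001, 1.723]
wrist_force: [-0.2, -0.3, -0.7]
gripper_width: -0.0
[-0.23710488 -0.27306379 -0.68701038]
theta 3.144053882269441 747
scene blue 208 [216.1 451.9] [470.3 290.3  19.5]
scene blue 209 [216.  451.9] [469.3 290.1  19.3]
scene yel 1580 [288.8 466.8] [761.8 240.5  77.6]
scene yel 1588 [289.3 466.6] [761.8 240.4  76.2]
diff 3.872148148148148
diff 4.610444444444444
theta 3.14146090616781 1354
top blue 342 [311.  190.4] [460.7 292.5  21.8]
top blue 344 [311.  190.4] [460.9 292.4  21.8]
top yel 84 [180.3 212.8] [727.6 235.2 110.2]
top yel 64 [181.  209.1] [724.2 240.6 111.1]
```

View pics/scene12.png

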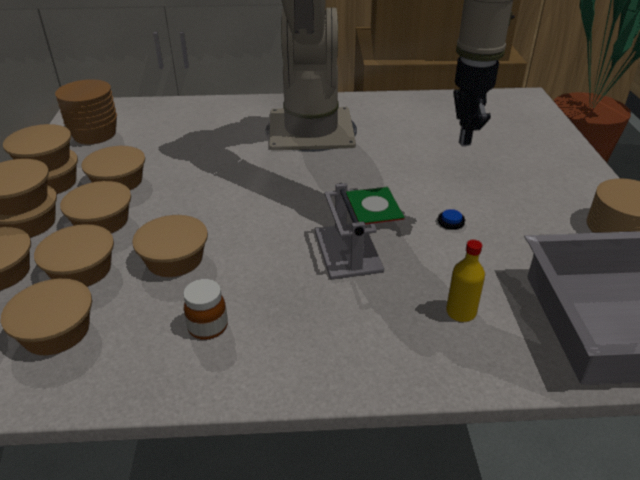

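The flag lies green side up at (375,205), the button is back up at (452,217), and the bowl, jar and bottle haven't moved. The arm is clear, so I'm handing in.

```bash
python3 -c "
from bench import order
print(order.hand_in())"
```

```text
the job is handed in; nothing more can be done
None
```

I swung the flag paddle over with the shut fingertips until it lay flat on the left, green face up. I then pressed the call button to its stop and let it go, and handed the job in at about 17.5 s.

**Last checks:**
- **Flag:** it measured about 3.14 rad in both camera views with the arm clear.
- **Button:** it took about 4 N near full travel and 13 N at the stop. Afterwards it was back at its starting height and position, with about 22 mm measured at its top.
- **Bowl, bottle and jar:** they look unmoved in the scene view. The bottle's pixel centre there shifted by less than 1 px. The top view had too few bottle pixels for a good reading, and differed by about 6 mm.
- **Arm:** the wrist force was within noise, with nothing touched.

**What went wrong or disagreed:**
- **First push slipped:** the tips went past the paddle's edge at about 0.67 rad, so I backed off and inserted again, deeper.
- **Fingertip position:** both cameras put the shut fingertips about 24 mm behind the reported TCP, where the description says 11 mm ahead. I used the measured value from then on. The button contact came about 5 mm lower than that predicted.
- **Flag force:** the forces on the flag stayed within wrist-sensor noise, so I judged the paddle's position from the images and not from force.

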